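# Index the sample carousel to its next hole

## Robot

A 7-joint arm with a two-finger parallel gripper is mounted at the origin on the work surface. World frame = base frame: x ahead of the robot, y to its left, z up, the work surface at z = 0. Lengths are in m, angles in rad, forces in N, time in s.
With the tool pointing down it reaches from about 0.425 to 0.95 m from the base axis. Payload 4.7 kg.
Tool frame: the origin (TCP) lies at the very end of the fingers, on their centre line; the grasp point (between the pads) lies arm.hold_point_z behind it (arm.hold_point_z is the distance from the TCP to the grasp point, in m); z points along the fingers, y is the line along which they close (so a half turn about z gives the same grasp; the last joint's range is limited). The gripper opens to 87 mm and grips with 3 to 60 N. Pads are 19 mm wide; open, the fingers measure 117 mm over their backs; the gripper's body (75 mm by 190 mm) begins 51 mm behind the grasp point.
Start: joints at [-1.148, 0.469, -0.049, 1.532, 0.024, 1.141, -0.082], TCP at [0.295, 0.607, 0.183] pointing down, gripper open.
Joint ranges: [-2.59, 2.59], [-0.33, 1.99], [-1.39, 1.29], [0.1, 2.45], [-1.04, 4.18], [0.21, 1.99], [-2.66, 2.66]. Speed limits (rad/s): [2.57, 2.57, 3.14, 3.14, 3.14, 3.14, 3.14].

## Interface

Orientations are given as a rotation vector (axis times angle).
In Python, from plant import arm gives the robot as it stands.
- The arm moves only by the tool send_rows, never from a script. Its argument "targets" is a list that holds one entry, the list of rows, each a list of 6 numbers: the shift along the tool's x, y, z in cm, then the turn, a rotation vector about the tool's x, y, z in rad. In form: [[[x, y, z, wx, wy, wz], ...]]. A call has 1 to 12 rows; each row shifts and turns the commanded pose from where the row before left it, along the tool's axes as they then stand; what a row does not reach is not made up. A row lasts 1/12 s, in which the tool goes at most 41.7 mm and 7.16 degrees, less where a joint would pass 70% of its speed; a pose out of reach is approached as far as the arm can. A call is refused whole if a number of a shift passes 4.17 or a number of a turn 0.125, either way. A call with a gripper value outside its range is refused whole. "grip" is the opening, from 0 (shut) to 1 (fully open), set as the call begins (left out, the last holds). The fingers move at their own pace and stop on an object; "force" is the grip in N (left out, the last holds). Time passes only in rows, so rows that do not move let the fingers close. It gives the time, the measured TCP pose, the force, the opening and the grip force at its end, in the units of the state.
- arm.observe(): the state, without advancing time (a new reading comes with each control period).
- arm.snapshot(name): name is "side" or "top"; returns a dict with "img" (480x640x3 uint8, red, green, blue), "camera_matrix" (3x3 intrinsics, pixels), "k1" (the pictures are not rectified: a ray, as slopes to the right and down, at radius r is drawn at 1 + k1 r^2 times it, then the intrinsics apply), "R" (3x3) and "t" (3): a world point X has camera coordinates R X + t. Camera axes: x right, y down, z forward; pixel columns grow to the right and rows downward; lengths in m; the calibration is good to about 2 mm. A picture is of the moment at which its call begins. There is no depth.
- arm.hand_in(): hands the job in; it is judged then, once.
The state is a dict: "time_s": time; "joint_positions": joint angles; "dq": joint speeds; "tau": joint torques, N m; "position": TCP position; "ee_rot": TCP orientation; "contact_force": force on the tool from outside, world axes, zero at the start; "wrist_torque": the same for the moment, N m; "gripper_width": finger opening in m; "gripper_force": force on a finger pad.
Only numpy, scipy, OpenCV 4.12 (cv2) and the standard library are available. Lean on these libraries where they do the work, as an engineer would, in place of code of your own. Each camera call takes 0.05 s, during which the arm holds its last target. There are 200 camera calls.

## Task

Turn the sample carousel on by exactly one hole, clockwise as seen from above: press its black spring plunger all the way down with the fingertips, keep it down while you push the arm it sits on round, and let it spring fully back up in the next hole, one eighth of a turn on. Do it by pressing and pushing alone: the vials stay seated in their cups, the rack, beaker and bottle are left standing where they are, and at the end the robot is clear of everything.

Things in the scene. Friction and masses are not known exactly. Their poses are not given: they have to be found in the camera images.
- indexer: Fixed white base of the carousel, origin under its centre at bench level. Its steel index ring has 8 holes (notches in the rim) 45 degrees apart. On its edge, along its own +x, opposite the plunger's start, stands a reader post 193 mm high, 176 mm out from the axis at most, its head reaching in over one vial (underside 138 mm above the bench).
- table_axis (a point): Point on the carousel's vertical turning axis, on top of its steel hub, 72 mm above the bench. The carousel is a round aluminium table, 200 mm across, top 56 mm above the bench, with 8 cups (39 mm across, 20 mm high) on a circle of 75 mm radius.
- radial_arm_end (a point): Top edge of the outer end of the table's only radial arm: 152 mm from the axis, 56 mm above the bench; the arm is 68 mm wide. On it stand two upright lugs, one each side of the plunger pad across the radius: 8 mm thick, 34 mm long radially, tops 94 mm above the bench, with a clear slot of 52 mm between them, open at the top and both ends.
- pad_top (a point): Centre of the flat top of the plunger's black thumb pad (34 x 34 mm), 135 mm from the turning axis, 78 mm above the bench when out; it moves with the pad. It lies midway between the lugs. Closed fingertips fit into the slot, press the pad, and push the arm round by the lug ahead of them or by friction on the pad.
- plunger (a joint): How far the plunger is pressed straight down, m: 0 = out (tooth in a hole, table locked), 0.014 = fully down. Spring 3 N when out, 8 N fully down. The table is free from about 0.010 on. Released between holes it stays at about 0.010, its tooth riding under the ring, and springs out when a hole comes round; the rounded tooth finds a hole within about 2 degrees.
- carousel (a joint): Angle of the table, rad, growing clockwise as seen from above: 0 at the start (locked in its hole), 0.785 (45 degrees) at the next hole, with about 0.02 rad of play in a hole. It turns with light friction (under 1 N at the pad) and stays where it is left.
- vial0_mid (a point): Centre (25 mm up) of a white capped vial, 28 mm across and 50 mm high, standing loose in a cup of the table; z axis along the vial. It should ride along.
- vial1_mid (a point): Centre (25 mm up) of a white capped vial, 28 mm across and 50 mm high, standing loose in a cup of the table; z axis along the vial. It should ride along.
- vial2_mid (a point): Centre (25 mm up) of a white capped vial, 28 mm across and 50 mm high, standing loose in a cup of the table; z axis along the vial. It should ride along.
- vial3_mid (a point): Centre (25 mm up) of a white capped vial, 28 mm across and 50 mm high, standing loose in a cup of the table; z axis along the vial. It should ride along.
- cup0 (a point): Point on the table where the centre of vial 0 lies when it is seated in its cup (81 mm above the bench).
- cup1 (a point): Point on the table where the centre of vial 1 lies when it is seated in its cup (81 mm above the bench).
- cup2 (a point): Point on the table where the centre of vial 2 lies when it is seated in its cup (81 mm above the bench).
- cup3 (a point): Point on the table where the centre of vial 3 lies when it is seated in its cup (81 mm above the bench).
- rack: Bystander: blue test-tube rack (110 x 60 x 90 mm high with its tubes), standing loose on the bench; origin at the centre of its underside. Leave alone.
- beaker: Bystander: clear open beaker (84 mm across, 100 mm high), standing loose on the bench; origin at the centre of its underside. Leave alone.
- wash: Bystander: white capped bottle (60 mm across, 150 mm high), standing loose on the bench; origin at the centre of its underside. Leave alone.
Things that resemble listed ones, but are neither listed nor needed, are in the scene too. Leave any turquoise look-alike of the part that bears vial2_mid alone.

How it is judged:
On the way, in this order (a step that is already met when the one before it is completed fails the run):
1. the plunger is pressed down while the table still stands at its first hole (value of joint plunger above 0.0105 m and value of joint carousel between -0.1 and 0.1 rad), for 0.05 s.
2. with the plunger down, the table is turned clockwise out of its hole (value of joint carousel above 0.3 rad and value of joint plunger above 0.007 m).
At the end, for the whole second after the job is handed in: The table stands still at the next hole clockwise (0.785 rad, within 0.04), the plunger is out again in that hole (pressed by less than 2 mm), every vial is seated in its cup (centre within 7 mm of its seat), and the rack, beaker and bottle are within 25 mm of where they stood (value of joint carousel between 0.745 and 0.825 rad and value of joint plunger below 0.002 m and velocity of joint carousel between -0.05 and 0.05 rad/s and distance between vial0_mid and cup0 below 0.007 m and distance between vial1_mid and cup1 below 0.007 m and distance between vial2_mid and cup2 below 0.007 m and distance between vial3_mid and cup3 below 0.007 m and distance of each of rack, beaker, wash from where it was at the start of the episode below 0.025 m); the robot touches nothing.
It fails at once if the table is turned well past the next hole (value of joint carousel above 1.2 rad).
It fails at once if the table is turned backwards (value of joint carousel below -0.25 rad).
It fails at once if a vial is lifted out of or tipped in its cup (distance between vial0_mid and cup0 above 0.015 m or angle between any of vial0_mid, vial1_mid, vial2_mid, vial3_mid's own z axis and vertical above 0.4 rad or distance between vial1_mid and cup1 above 0.015 m or distance between vial2_mid and cup2 above 0.015 m or distance between vial3_mid and cup3 above 0.015 m).
It fails at once if the rack, beaker or bottle is shoved, lifted or knocked over (distance of any of rack, beaker, wash from where it was at the start of the episode above 0.025 m or angle between any of rack, beaker, wash's own z axis and vertical above 0.35 rad).
It also fails if it takes over 40 s, if anything falls off the work surface, if the arm or the gripper's body presses on something with over 40 N, if the wrist force passes 120 N, or if a joint passes its speed limit or range.

## Working session

There is one attempt and no reset: what is moved stays moved. The work goes in short steps, Python scripts to look and compute and a tool call to move; the robot and the scene stay as the last step left them, time stands still between calls to the robot, and variables do not carry over. Pictures are saved under pics/ and viewed, at most 10 in all, crops included, and the job is handed in when it is done.

Besides the shell and the picture viewer there is one more tool, called after "Emit:" by a JSON object that holds its "method" and its "body". send_rows: Moves the arm, as the interface text tells. Its arguments: {"type":"object","properties":{"targets":{"type":"array","items":{"type":"array","items":{"type":"array","items":{"type":"number"}}}},"grip":{"type":"number"},"force":{"type":"number"}},"required":["targets"]}

```bash
mkdir -p pics; python3 - <<'E'
from plant import arm
import cv2,pickle
for n in("side","top"):
    s=arm.snapshot(n); pickle.dump(s,open(n+".pkl","wb")); cv2.imwrite(f"pics/{n}0.png",s["img"][:,:,::-1])
    print(n,s["camera_matrix"],s["k1"],-s["R"].T@s["t"])
o=arm.observe(); print(o); print(arm.hold_point_z)
E
```

```text
side [[471.03231795   0.         314.92294571]
 [  0.         471.03231795 248.03755699]
 [  0.           0.           1.        ]] -0.0021410267431241563 [0.44973714 1.03856899 0.68216535]
top [[434.41028197   0.         325.57069659]
 [  0.         434.41028197 239.25123408]
 [  0.           0.           1.        ]] -0.012441704440499675 [ 0.36352276 -0.0059455   1.0558218 ]
{'time_s': 0.1, 'joint_positions': array([-1.1478787 ,  0.46940307, -0.04858174,  1.5335522 ,  0.02408134,
        1.14098478, -0.08229347]), 'dq': array([-0.00142491, -0.00111191, -0.00073752, -0.00286663,  0.0008928 ,
       -0.00024024,  0.00214209]), 'tau': array([ 1.63548830e-04, -5.09167457e+01, -8.15408584e-02, -2.36828327e+01,
       -6.15501520e-02,  3.44780122e-02,  6.55766598e-05]), 'position': array([0.29443749, 0.60673582, 0.1818853 ]), 'ee_rot': array([-7.03590429e-01, -3.06143362e+00,  2.71439296e-03]), 'contact_force': array([-0.19149665, -0.31588927,  0.47396745]), 'wrist_torque': array([-0.00036082,  0.01334543, -0.01329855]), 'gripper_force': 0.0, 'gripper_width': 0.08752093379618957}
0.0187
```

View pics/top0.png

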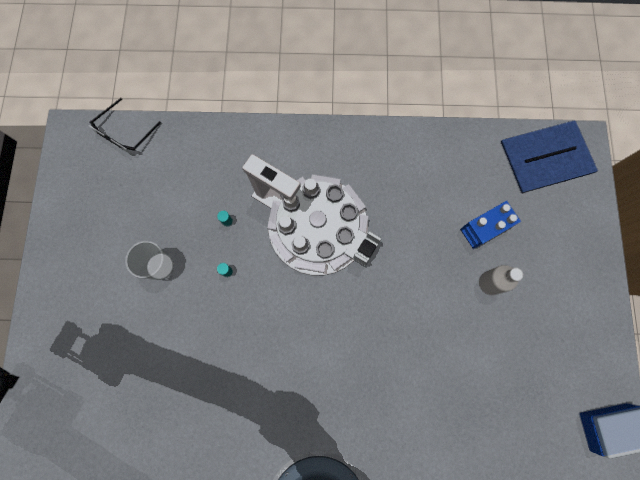

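View pics/side0.png

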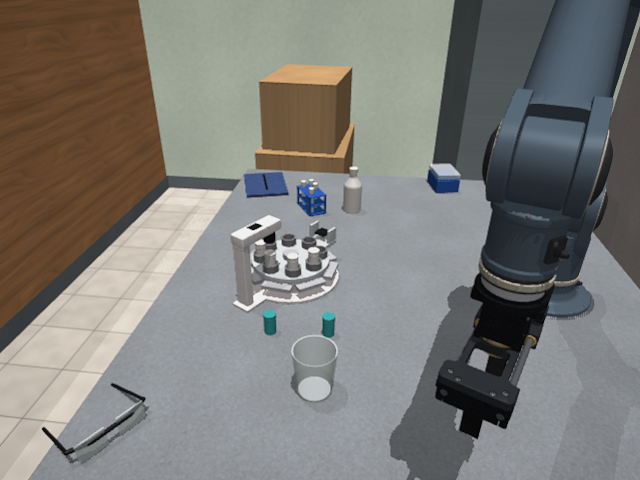

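The top view shows the carousel's hub at about (318,219) and its pad at about (369,247). The reader post is at upper left, the rack at (490,225), the bottle at (507,278) and the beaker at (150,260). I'll zoom in for accurate pixel positions.

```bash
cat >h.py <<'E'
import numpy as np,cv2
def ray(s,u,v):
    k=s["k1"]; d=np.array([k,0,0,0,0.])
    p=cv2.undistortPoints(np.array([[[u,v]]],float),s["camera_matrix"],d)[0,0]
    return -s["R"].T@s["t"], s["R"].T@np.array([p[0],p[1],1])
def onz(s,u,v,z):
    c,r=ray(s,u,v); return c+r*(z-c[2])/r[2]
def proj(s,X):
    return cv2.projectPoints(np.array([X],float),cv2.Rodrigues(s["R"])[0],s["t"],s["camera_matrix"],np.array([s["k1"],0,0,0,0.]))[0][0,0]
E
python3 - <<'E'
from h import *
import pickle
T=pickle.load(open("top.pkl","rb"));S=pickle.load(open("side.pkl","rb"))
h=onz(T,318,219,.072);p=onz(T,369,247,.078)
print(h,p,np.linalg.norm((p-h)[:2]),np.degrees(np.arctan2(*(p-h)[1::-1])))
print(proj(S,h),proj(S,p))
for n,u,v,z in(("rack",490,225,.08),("wash",515,275,.15),("beaker",145,260,.1)):print(n,onz(T,u,v,z))
a=cv2.resize(T["img"][150:290,230:400,::-1],None,fx=4.4,fy=4.2,interpolation=cv2.INTER_CUBIC)
a=cv2.resize(T["img"][150:290,230:400,::-1],None,fx=4,fy=4,interpolation=cv2.INTER_CUBIC)
cv2.imwrite("pics/tc.png",a)
b=cv2.resize(S["img"][205:315,225:355,::-1],None,fx=5,fy=5,interpolation=cv2.INTER_CUBIC)
cv2.imwrite("pics/sc.png",b)
E
```

```text
[0.63671276 0.01400692 0.072     ] [ 0.57088883 -0.10509004  0.078     ] 0.13607671953699482 -118.92907581100889
[291.59345438 251.8395309 ] [322.4094585  229.93196506]
rack [ 0.62899894 -0.38698617  0.08      ]
wash [ 0.50203962 -0.40574408  0.15      ]
beaker [0.52550937 0.39745745 0.1       ]
```

View pics/tc.png

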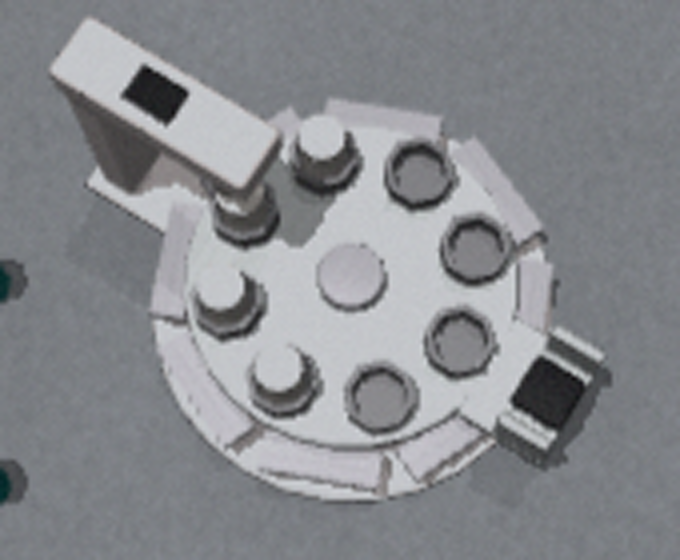

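View pics/sc.png

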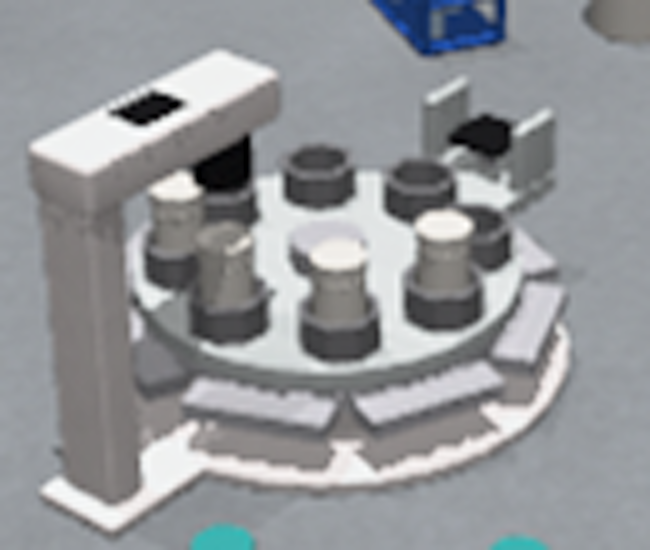

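The crops put the hub at about (317.4,218.9) and the pad at about (366.9,248.1) in the top image. The side view puts the pad at about (321.6,232.4). Next is fitting the axis and arm angle from these.

```bash
cat >>h.py <<'E'
from scipy.spatial.transform import Rotation as Ro
def delta(o,goal,yaw_y=None):
    """shift in tool axes (cm), turn rotvec; yaw_y: wanted azimuth of tool y (deg, mod 180), tool down"""
    R=Ro.from_rotvec(o["ee_rot"]); d=R.inv().apply(np.array(goal)-o["position"])*100
    w=None
    if yaw_y is not None:
        a=np.radians(yaw_y); y=np.array([np.cos(a),np.sin(a),0]); z=np.array([0,0,-1.])
        G=[Ro.from_matrix(np.array([np.cross(s*y,z),s*y,z]).T) for s in(1,-1)]
        w=min(((R.inv()*g).as_rotvec() for g in G),key=np.linalg.norm)
    return d.round(2),None if w is None else w.round(3)
E
python3 - <<'E'
from h import *
import pickle
from plant import arm
from scipy.optimize import least_squares
T=pickle.load(open("top.pkl","rb"));S=pickle.load(open("side.pkl","rb"))
def f(q):
    h=[q[0],q[1],.072];p=[q[0]+.135*np.cos(q[2]),q[1]+.135*np.sin(q[2]),.078]
    return np.r_[proj(T,h)-[317.4,218.9],proj(T,p)-[366.9,248.1],proj(S,p)-[321.2,232.0]]
r=least_squares(f,[.637,.014,-2.07]);q=r.x
print(q[:2],np.degrees(q[2]),r.fun)
p=np.array([q[0]+.135*np.cos(q[2]),q[1]+.135*np.sin(q[2]),.20]);print(p,onz(T,366.9,248.1,.078),onz(T,317.4,218.9,.072))
print(delta(arm.observe(),p,np.degrees(q[2])))
E
```

```text
[0.63770604 0.0166674 ] -120.10919580805748 [-0.52190085 -0.33206029 -0.06069648 -0.76120136  1.33367095 -1.21192663]
[ 0.56998335 -0.10011717  0.2       ] [ 0.56819821 -0.10025694  0.078     ] [0.63692486 0.0154215  0.072     ]
(array([-55.65, -51.57,  -1.72]), array([-0.002,  0.   ,  0.074]))
```

Emit:
{"method": "send_rows", "body": {"targets": [[[-1.4,-1.3,-0.3,0,0,0],[-2.7,-2.5,-0.3,0,0,0],[-2.7,-2.5,-0.3,0,0,0.01],[-2.7,-2.5,-0.3,0,0,0.01],[-2.7,-2.5,-0.3,0,0,0.01],[-2.7,-2.5,-0.2,0,0,0.01],[-2.7,-2.5,0,0,0,0.01],[-2.7,-2.5,0,0,0,0.01],[-2.7,-2.5,0,0,0,0.01],[-2.7,-2.5,0,0,0,0],[-2.7,-2.5,0,0,0,0],[-2.7,-2.5,0,0,0,0]]], "grip": 0, "force": 20}}

```text
time_s: 1.1
position: [0.4341, 0.2053, 0.1997]
ee_rot: [-0.81, -3.035, 0.0]
contact_force: [0.5, 1.0, -0.5]
gripper_width: 0.0149
gripper_force: 0.0
```

```bash
python3 - <<'E'
from h import *
from plant import arm
o=arm.observe();print(o["time_s"],o["position"],o["joint_positions"].round(2),o["gripper_width"])
print(delta(o,[.569,-.1003,.2],-120))
E
```

```text
1.1 [0.43410351 0.20527302 0.19965035] [-0.65  0.13  0.14  1.97 -0.02  1.05  0.54] 0.014940627850462808
(array([-26.92, -19.77,  -0.04]), array([-0.   , -0.   ,  0.002]))
```

Emit:
{"method": "send_rows", "body": {"targets": [[[-2.6,-1.9,0,0,0,0],[-2.6,-1.9,0,0,0,0],[-2.6,-1.9,0,0,0,0],[-2.6,-1.9,0,0,0,0],[-2.6,-1.9,0,0,0,0],[-2.6,-1.9,0,0,0,0],[-2.6,-1.9,0,0,0,0],[-2.6,-1.9,0,0,0,0],[-2.0,-1.5,0,0,0,0],[0,0,0,0,0,0],[0,0,0,0,0,0],[0,0,0,0,0,0]]]}}

```text
time_s: 2.1
position: [0.5481, -0.0502, 0.1993]
ee_rot: [-0.809, -3.034, -0.001]
contact_force: [-0.9, 0.7, 0.3]
gripper_width: 0.0007
gripper_force: 0.0
```

```bash
cat >st.py <<'E'
from h import *
from plant import arm
import sys
o=arm.observe();print(o["time_s"],o["position"].round(4),o["ee_rot"].round(3),o["joint_positions"].round(2),o["gripper_width"],o["contact_force"].round(1))
g=[float(a) for a in sys.argv[1:]]
print(delta(o,g[:3],g[3]))
if len(g)>4:
    s=arm.snapshot("top");cv2.imwrite(f"pics/t{int(g[4])}.png",cv2.resize(s["img"][150:290,230:400,::-1],None,fx=4,fy=4,interpolation=cv2.INTER_CUBIC))
    s=arm.snapshot("side");cv2.imwrite(f"pics/s{int(g[4])}.png",cv2.resize(s["img"][205:315,225:395,::-1],None,fx=4.5,fy=4.5,interpolation=cv2.INTER_CUBIC))
E
python3 st.py .569 -.1003 .1 -120
```

```text
2.1 [ 0.5481 -0.0502  0.1993] [-8.090e-01 -3.034e+00 -1.000e-03] [-0.26  0.25  0.34  1.83 -0.1   1.08  1.16] 0.0007341992376121543 [-0.9  0.7  0.3]
(array([-4.32, -3.3 ,  9.93]), array([ 0.   , -0.002,  0.002]))
```

Finish the travel, then go down to just above the lugs and look.

Emit:
{"method": "send_rows", "body": {"targets": [[[-1.5,-1.1,0,0,0,0],[-1.5,-1.1,0,0,0,0],[-1.3,-1.1,0,0,0,0],[0,0,2.0,0,0,0],[0,0,2.5,0,0,0],[0,0,2.5,0,0,0],[0,0,1.9,0,0,0],[0,0,0,0,0,0],[0,0,0,0,0,0],[0,0,0,0,0,0]]]}}

```text
time_s: 2.93
position: [0.5703, -0.1003, 0.112]
ee_rot: [0.808, 3.034, 0.001]
contact_force: [0.5, -0.2, -0.3]
gripper_width: 0.0004
gripper_force: 0.0
```

```bash
python3 st.py .569 -.1003 .082 -120 1
```

```text
2.9333 [ 0.5703 -0.1003  0.112 ] [8.080e-01 3.034e+00 1.000e-03] [-0.16  0.39  0.34  1.86 -0.16  0.91  1.31] 0.0003723773725885386 [ 0.5 -0.2 -0.3]
(array([ 0.12, -0.07,  3.  ]), array([0.001, 0.001, 0.003]))
```

View pics/s1.png

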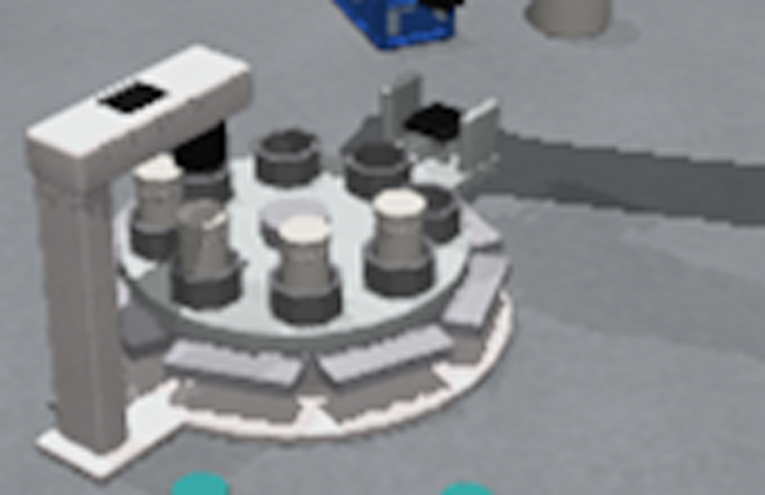

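The side view shows no fingertip just above the pad at (432,120), only something black at (445,3). I'll check where the TCP should project.

```bash
python3 - <<'E'
from h import *
from plant import arm
o=arm.observe();s=arm.snapshot("side")
u=proj(s,o["position"]);print(u,(u-[225,205])*4.5, proj(s,[.569,-.1003,.078]))
cv2.imwrite("pics/sf.png",s["img"][:,:,::-1])
s=arm.snapshot("top");u=proj(s,o["position"]);print(u)
cv2.imwrite("pics/tf.png",s["img"][:,:,::-1])
E
```

```text
[322.4893985  219.38475225] [438.70229326  64.73138511] [322.89693681 230.78005999]
[368.67475463 243.87427432]
```

View pics/sf.png

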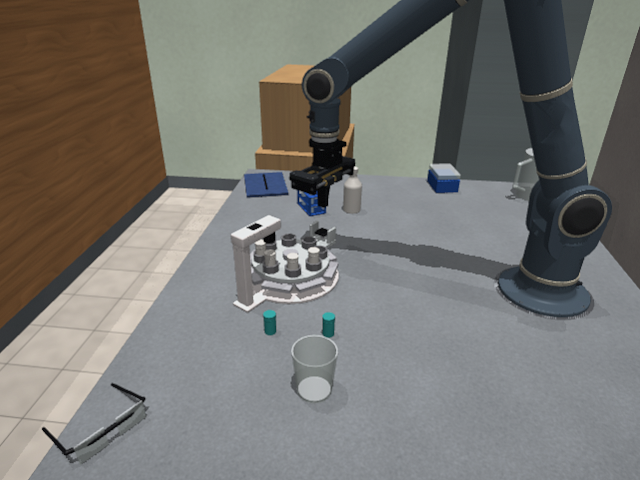

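The side view shows the fingertip at about (323,206), 13 px above the predicted (322.5,219.4). Top view for comparison.

```bash
python3 - <<'E'
from h import *
import pickle
T=pickle.load(open("top.pkl","rb"));S=pickle.load(open("side.pkl","rb"))
print(proj(S,[.2944,.6067,.1819]))
a=cv2.imread("pics/tf.png")[170:290,300:440];b=cv2.imread("pics/sf.png")[145:245,280:370]
a=cv2.resize(a,(560,480),interpolation=cv2.INTER_CUBIC)
c=cv2.imread("pics/side0.png")[340:460,400:540]
b=cv2.resize(b,(400,444),interpolation=cv2.INTER_CUBIC)
c=cv2.resize(c,(280,240))
o=np.zeros((600,800,3),np.uint8);o[:444,:400]=b;o[:343,400:800]=cv2.resize(a,(400,343));o[350:590,410:690]=c
cv2.imwrite("pics/m.png",o)
E
```

```text
[475.18837334 427.61585662]
```

View pics/m.png

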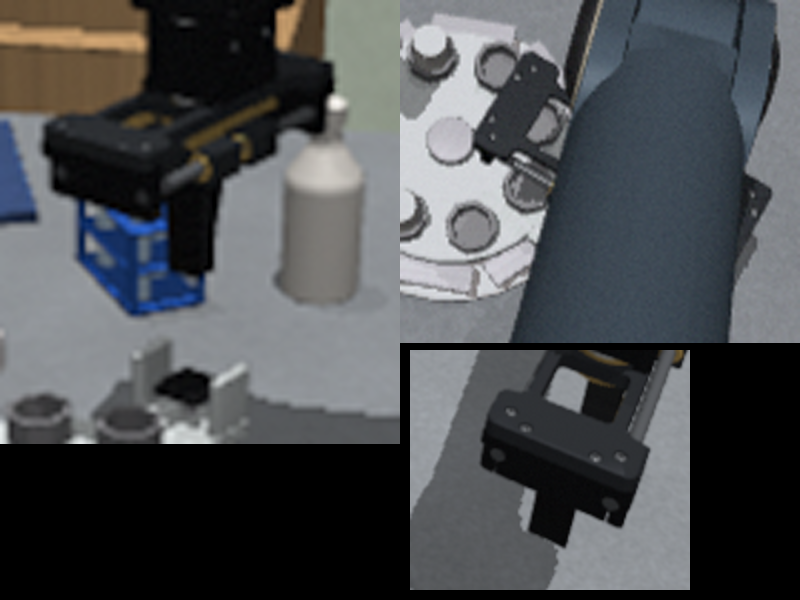

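Montage: the tip is at side pixel (322.8,205.8). In the top view the palm's near end runs from about (345,191) to (328,222) and its far end from about (430,237) to (417,265). I'll compare these with the projected palm model.

```bash
python3 - <<'E'
from h import *
import pickle
from plant import arm
T=pickle.load(open("top.pkl","rb"));S=pickle.load(open("side.pkl","rb"))
o=arm.observe();R=Ro.from_rotvec(o["ee_rot"]);P=o["position"]
for b in(-.07,-.12):
  for x in(-.0375,.0375):
    for y in(-.095,.095):
      X=P+R.apply([x,y,b]);print(b,x,y,X.round(3),proj(T,X).round(0),proj(S,X).round(0))
c,r=ray(S,322.8,205.8)
for y in(-.1,-.15,-.2):print(c+r*(y-c[1])/r[1])
# start check: open fingers
q=T,S
R0=Ro.from_rotvec([-.7036,-3.0614,.0027]);P0=np.array([.2944,.6067,.1819])
for y in(-.05,.05):print("start finger",proj(S,P0+R0.apply([0,y,0])))
for x in(-.0375,.0375):
  for y in(-.095,.095):
    for b in (-.07,-.12): print(x,y,b,proj(S,P0+R0.apply([x,y,b])).round())
E
```

```text
-0.07 -0.0375 -0.095 [ 0.555 -0.202  0.182] [421. 245.] [332. 182.]
-0.07 -0.0375 0.095 [ 0.65  -0.037  0.182] [342. 199.] [289. 204.]
-0.07 0.0375 -0.095 [ 0.49  -0.165  0.182] [404. 276.] [355. 188.]
-0.07 0.0375 0.095 [ 0.585 -0.     0.182] [323. 229.] [312. 212.]
-0.12 -0.0375 -0.095 [ 0.555 -0.202  0.232] [427. 240.] [333. 165.]
-0.12 -0.0375 0.095 [ 0.65  -0.037  0.232] [343. 192.] [289. 185.]
-0.12 0.0375 -0.095 [ 0.49  -0.165  0.232] [408. 272.] [356. 171.]
-0.12 0.0375 0.095 [ 0.585 -0.     0.232] [323. 223.] [313. 193.]
[ 0.57028052 -0.1         0.15333339]
[ 0.57557416 -0.15        0.13010985]
[ 0.58086779 -0.2         0.10688631]
start finger [486.18654779 402.13666804]
start finger [462.78260888 456.34612543]
-0.0375 -0.095 -0.07 [478. 334.]
-0.0375 -0.095 -0.12 [484. 305.]
-0.0375 0.095 -0.07 [426. 429.]
-0.0375 0.095 -0.12 [432. 397.]
0.0375 -0.095 -0.07 [534. 355.]
0.0375 -0.095 -0.12 [544. 325.]
0.0375 0.095 -0.07 [496. 462.]
0.0375 0.095 -0.12 [506. 430.]
```

The gripper looks about 4 cm higher in the pictures than the reported TCP says, while its lateral position agrees. I'll descend by force feedback.

Emit:
{"method": "send_rows", "body": {"targets": [[[0,0,0.8,0,0,0],[0,0,0.8,0,0,0],[0,0,0.6,0,0,0],[0,0,0.5,0,0,0],[0,0,0.3,0,0,0],[0,0,0.3,0,0,0],[0,0,0.3,0,0,0],[0,0,0,0,0,0]]]}}

```text
time_s: 3.8
position: [0.5691, -0.1012, 0.0742]
ee_rot: [-0.81, -3.034, 0.0]
contact_force: [-0.3, -0.0, -0.2]
gripper_width: 0.0005
gripper_force: 0.0
```

```bash
python3 st.py .569 -.1003 .06 -120 2; python3 - <<'E'
import cv2,numpy as np
cv2.imwrite("pics/s2b.png",np.vstack([cv2.resize(cv2.imread("pics/s2.png")[:300,250:650],None,fx=1.9,fy=1.9)]))
E
```

```text
3.8 [ 0.5691 -0.1012  0.0742] [-0.81  -3.034  0.   ] [-0.15  0.44  0.33  1.89 -0.19  0.84  1.33] 0.0004985192682083721 [-0.3 -0.  -0.2]
(array([0.05, 0.07, 1.42]), array([-0.   , -0.001,  0.002]))
```

View pics/s2b.png

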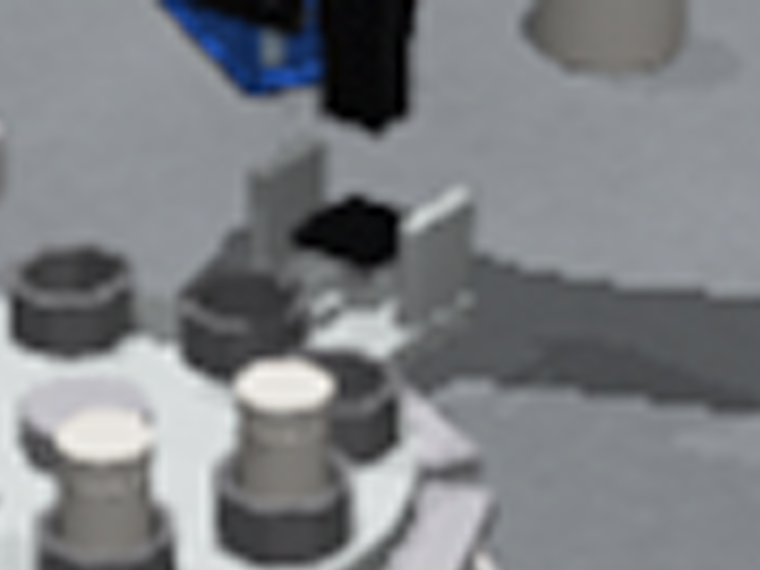

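Tip at about (370,118) and pad at about (355,230) in this crop, so the tip is still about 39 mm above the pad. The TCP reading is therefore about 43 mm low, and contact should come near a reading of 0.035. The tip is centred over the slot to within a few mm.

Emit:
{"method": "send_rows", "body": {"targets": [[[-0.1,0.2,0.8,0,0,0],[0,0,0.8,0,0,0],[0,0,0.6,0,0,0],[0,0,0.5,0,0,0],[0,0,0.3,0,0,0],[0,0,0.2,0,0,0],[0,0,0,0,0,0]]]}}

```text
time_s: 4.48
position: [0.5709, -0.1, 0.0423]
ee_rot: [-0.81, -3.034, 0.0]
contact_force: [0.1, 0.0, -0.1]
gripper_width: 0.0003
gripper_force: 0.0
```

Emit:
{"method": "send_rows", "body": {"targets": [[[0,0,0.2,0,0,0],[0,0,0.2,0,0,0],[0,0,0.2,0,0,0],[0,0,0.2,0,0,0],[0,0,0.2,0,0,0],[0,0,0,0,0,0],[0,0,0,0,0,0]]]}}

```text
time_s: 5.07
position: [0.5717, -0.1002, 0.0331]
ee_rot: [0.81, 3.035, 0.0]
contact_force: [-0.3, -0.0, 4.7]
gripper_width: 0.0007
gripper_force: 2.3
```

Contact: 4.7 N means the pad is pressed about 5 mm. It should bottom out near a reading of 0.024.

Emit:
{"method": "send_rows", "body": {"targets": [[[0,0,0.2,0,0,0],[0,0,0.2,0,0,0],[0,0,0.2,0,0,0],[0,0,0.15,0,0,0],[0,0,0,0,0,0],[0,0,0,0,0,0]]]}}

```text
time_s: 5.57
position: [0.5719, -0.1003, 0.026]
ee_rot: [0.81, 3.034, 0.0]
contact_force: [-2.2, -0.7, 7.2]
gripper_width: 0.0004
gripper_force: 3.5
```

Emit:
{"method": "send_rows", "body": {"targets": [[[0,0,0.15,0,0,0],[0,0,0.15,0,0,0],[0,0,0,0,0,0],[0,0,0,0,0,0]]]}}

```text
time_s: 5.9
position: [0.5733, -0.1012, 0.0243]
ee_rot: [0.81, 3.031, 0.0]
contact_force: [-1.6, -1.6, 12.3]
gripper_width: 0.0006
gripper_force: 6.2
```

Force is past 8 N, so the plunger is fully down. Tool +x is clockwise and +y points inward, so I'll swing round the hub.

Emit:
{"method": "send_rows", "body": {"targets": [[[0.4,0.01,0,0,0,0.03],[0.6,0.01,0,0,0,0.045],[0.6,0.01,0,0,0,0.045],[0.6,0.01,0,0,0,0.045],[0.6,0.01,0,0,0,0.045],[0.6,0.01,0,0,0,0.045],[0.6,0.01,0,0,0,0.045],[0.6,0.01,0,0,0,0.045],[0,0,0,0,0,0]]]}}

```text
time_s: 6.65
position: [0.5369, -0.0712, 0.0243]
ee_rot: [1.32, 2.848, 0.001]
contact_force: [-2.1, -0.9, 15.5]
gripper_width: 0.0004
gripper_force: 7.5
```

```bash
python3 st.py .569 -.1003 .06 -120 3; python3 - <<'E'
import cv2
a=cv2.imread("pics/s3.png");b=cv2.imread("pics/t3.png")
import numpy as np
o=np.zeros((420,800,3),np.uint8);o[:270,:420]=cv2.resize(a,(420,270));o[:330,400:800]=cv2.resize(b,(400,330))
o=np.zeros((560,800,3),np.uint8);o[:,:]=0;a=a[:,200:700];o[:495,:500]=a;o[:247,500:800]=cv2.resize(b,(300,247));cv2.imwrite("pics/m3.png",o)
from h import *
P=np.array([.637,.0155]);from plant import arm
p=arm.observe()["position"][:2]-P;print(np.linalg.norm(p),np.degrees(np.arctan2(p[1],p[0])))
E
```

```text
6.65 [ 0.5369 -0.0712  0.0243] [1.320e+00 2.848e+00 1.000e-03] [-0.26  0.47  0.4   2.02 -0.28  0.7   1.02] 0.00043734221703466315 [-2.1 -0.9 15.5]
(array([-4.3 ,  0.58, -3.57]), array([ 0.002,  0.002, -0.345]))
0.13241424586412237 -138.77934074401333
```

View pics/m3.png

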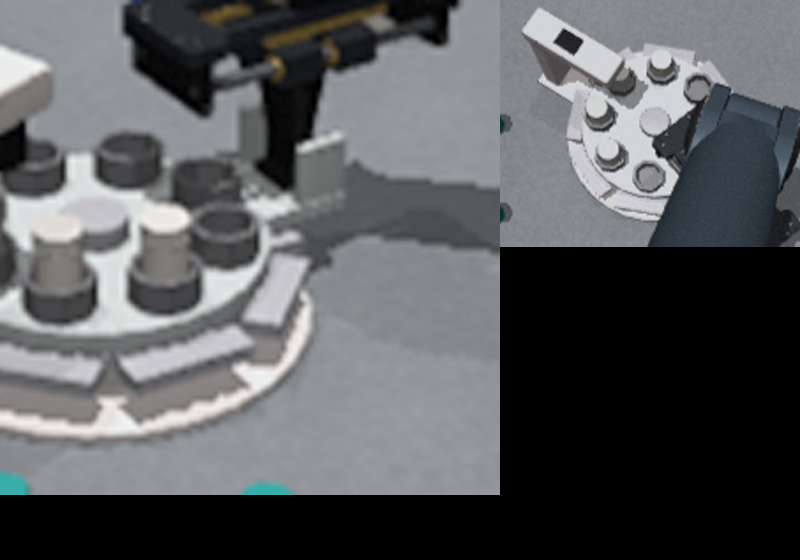

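The table has turned about 20° with the tool (vial tops rotated about the hub), so the pad is carrying the arm by friction. I'll go on to just short of the next hole.

Emit:
{"method": "send_rows", "body": {"targets": [[[0.53,0.01,0,0,0,0.04],[0.66,0.02,0,0,0,0.05],[0.66,0.02,0,0,0,0.05],[0.66,0.02,0,0,0,0.05],[0.66,0.02,0,0,0,0.05],[0.66,0.02,0,0,0,0.05],[0.66,0.02,0,0,0,0.05],[0.53,0.01,0,0,0,0.04],[0.4,0.01,0,0,0,0.03],[0,0,0,0,0,0],[0,0,0,0,0,0]]]}}

```text
time_s: 7.67
position: [0.5107, -0.0239, 0.0241]
ee_rot: [1.872, 2.522, 0.001]
contact_force: [-5.2, -1.7, 20.2]
gripper_width: 0.0007
gripper_force: 9.6
```

```bash
cat >ang.py <<'E'
# table angle from start: rectify the table plane about the hub to polar, correlate with start picture
from h import *
from plant import arm
import pickle
T0=pickle.load(open("top.pkl","rb"));s=arm.snapshot("top")
def pol(s):
    th=np.radians(np.arange(0,360,.5));r=np.arange(.05,.097,.001)
    X=np.stack([.6375+r[:,None]*np.cos(th),.0162+r[:,None]*np.sin(th),np.full((len(r),len(th)),.08)],-1).reshape(-1,3)
    uv=cv2.projectPoints(X,cv2.Rodrigues(s["R"])[0],s["t"],s["camera_matrix"],np.array([s["k1"],0,0,0,0.]))[0].reshape(len(r),len(th),2).astype(np.float32)
    return cv2.remap(s["img"],uv[...,0],uv[...,1],cv2.INTER_CUBIC).astype(float).mean(2)
A,B=pol(T0),pol(s)
# start-sector used: azimuth 85..215 (vials clear of post and robot)
b=[]
cols=np.arange(int(95*2),int(215*2))
for k in range(0,130):
    d=(cols-k)%720
    ok=np.ones(len(d),bool); 
    b.append((np.corrcoef(A[:,cols].ravel(),B[:,d].ravel())[0,1],k/2))
print(sorted(b)[::-1][:4])
o=arm.observe();p=o["position"][:2]-[.637,.0155];print(np.linalg.norm(p),np.degrees(np.arctan2(p[1],p[0])))
E
python3 ang.py
```

```text
[(np.float64(0.5326285668410665), 42.5), (np.float64(0.5312368892097787), 43.0), (np.float64(0.5252721115314434), 42.0), (np.float64(0.521108363327898), 43.5)]
0.13234285460122225 -162.61188188114932
```

Tool swing is 44° and the image estimate is about 43°, so it's almost there. Easing off now, keeping the tip between the lugs.

Emit:
{"method": "send_rows", "body": {"targets": [[[0,0,-0.3,0,0,0],[0,0,-0.3,0,0,0],[0,0,-0.3,0,0,0],[0,0,-0.3,0,0,0],[0,0,-0.3,0,0,0],[0,0,-0.1,0,0,0],[0,0,0,0,0,0],[0,0,0,0,0,0]]]}}

```text
time_s: 8.38
position: [0.5103, -0.0233, 0.0382]
ee_rot: [-1.872, -2.523, 0.0]
contact_force: [-0.3, 1.1, 0.1]
gripper_width: 0.0006
gripper_force: 0.0
```

Emit:
{"method": "send_rows", "body": {"targets": [[[0,0,0.2,0,0,0],[0,0,0.15,0,0,0],[0,0,0,0,0,0],[0,0,0,0,0,0]]]}}

```text
time_s: 8.72
position: [0.5102, -0.0235, 0.0345]
ee_rot: [-1.872, -2.522, 0.001]
contact_force: [-0.6, -0.8, -1.1]
gripper_width: 0.0006
gripper_force: 0.0
```

No contact at 0.0345, so the tooth is riding short of the hole. I'll lift clear of the pad and push the leading lug round.

Emit:
{"method": "send_rows", "body": {"targets": [[[0,0,-0.4,0,0,0],[0,0,-0.45,0,0,0],[0.4,0.01,0,0,0,0.03],[0.4,0.01,0,0,0,0.03],[0.3,0.01,0,0,0,0.02],[0.2,0,0,0,0,0.015],[0,0,0,0,0,0],[0,0,0,0,0,0]]]}}

```text
time_s: 9.38
position: [0.5075, -0.0107, 0.0435]
ee_rot: [1.989, 2.432, 0.0]
contact_force: [-0.2, -0.1, -0.1]
gripper_width: 0.0003
gripper_force: 0.0
```

```bash
python3 ang.py
```

```text
[(np.float64(0.45345921146077045), 43.0), (np.float64(0.4531652193277658), 42.5), (np.float64(0.4459052092966641), 43.5), (np.float64(0.4449730416871958), 42.0)]
0.13219174447956808 -168.46931537728622
```

Emit:
{"method": "send_rows", "body": {"targets": [[[0.15,0,0,0,0,0.01],[0.15,0,0,0,0,0.01],[0.15,0,0,0,0,0.01],[0,0,0,0,0,0],[0,0,0,0,0,0]]]}}

```text
time_s: 9.85
position: [0.5065, -0.0062, 0.0433]
ee_rot: [-2.026, -2.401, -0.0]
contact_force: [-0.2, -0.5, 0.3]
gripper_width: 0.0005
gripper_force: 0.0
```

```bash
python3 ang.py
```

```text
[(np.float64(0.4104806067140058), 45.0), (np.float64(0.40988475260967), 45.5), (np.float64(0.4036176274721987), 44.5), (np.float64(0.4022633697364854), 46.0)]
0.13229630975777487 -170.49279888689938
```

Emit:
{"method": "send_rows", "body": {"targets": [[[0.15,0,0,0,0,0.01],[0.1,0,0,0,0,0.008],[0,0,0,0,0,0]]]}}

```text
time_s: 10.15
position: [0.5061, -0.0036, 0.0433]
ee_rot: [-2.048, -2.382, -0.0]
contact_force: [-0.1, 0.3, -0.7]
gripper_width: 0.0004
gripper_force: 0.0
```

```bash
python3 ang.py; python3 st.py .569 -.1 .06 -120 4; python3 - <<'E'
import cv2
cv2.imwrite("pics/s4b.png",cv2.resize(cv2.imread("pics/s4.png")[:330,250:650],None,fx=1.8,fy=1.8))
E
```

```text
[(np.float64(0.39224226045241295), 45.5), (np.float64(0.3907526782954982), 45.0), (np.float64(0.38641235489432096), 46.0), (np.float64(0.38150590639880083), 44.5)]
0.13232215894963337 -171.631550125853
10.2 [ 0.5061 -0.0038  0.0433] [-2.047 -2.383 -0.   ] [-0.53  0.42  0.57  2.09 -0.34  0.72  0.41] 0.0003421192025968359 [ 0.6 -0.5 -0. ]
(array([-10.46,   4.77,  -1.67]), array([-0.   , -0.   , -0.896]))
```

View pics/s4b.png

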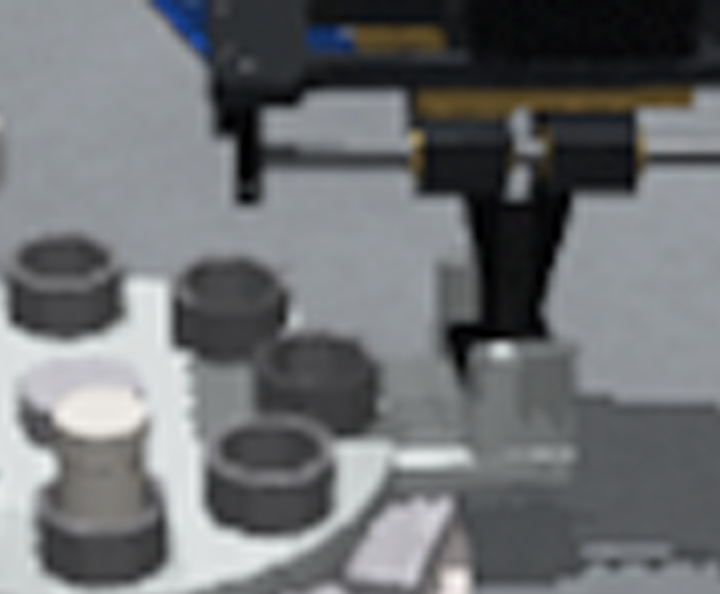

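The side view shows the pad's black top at about (462,345), 16 mm below the lug tops, which is sprung out. The angle estimate is about 45°. I'll confirm the lock with a slight further push.

Emit:
{"method": "send_rows", "body": {"targets": [[[0.15,0,0,0,0,0.01],[0.15,0,0,0,0,0.01],[0,0,0,0,0,0]]]}}

```text
time_s: 10.55
position: [0.5057, -0.0006, 0.0433]
ee_rot: [-2.072, -2.362, -0.0]
contact_force: [-0.7, 0.1, -0.2]
gripper_width: 0.0003
gripper_force: 0.1
```

```bash
python3 ang.py
```

```text
[(np.float64(0.3827138354994563), 47.0), (np.float64(0.3805110404023778), 46.5), (np.float64(0.3792527200598139), 47.5), (np.float64(0.3723216232982053), 46.0)]
0.13230988894042986 -172.96969476941592
```

```bash
cat >ring.py <<'E'
from h import *
import pickle
from scipy.ndimage import map_coordinates
C0=np.array([.6375,.0162])
def score(s,th,az,inr=.0185,out=.0225):
    """contrast of cup rims, cups at azimuths az-th (deg)"""
    t=np.linspace(0,2*np.pi,72,endpoint=False);g=cv2.cvtColor(s["img"],cv2.COLOR_RGB2GRAY).astype(float);v=[]
    for a in np.radians(np.array(az)-th):
        c=C0+.075*np.array([np.cos(a),np.sin(a)])
        I=[]
        for r in(inr,out):
            X=np.c_[c[0]+r*np.cos(t),c[1]+r*np.sin(t),np.full(72,.076)]
            uv=cv2.projectPoints(X,cv2.Rodrigues(s["R"])[0],s["t"],s["camera_matrix"],np.array([s["k1"],0,0,0,0.]))[0][:,0]
            I.append(map_coordinates(g,uv.T[::-1],order=1))
        v.append(np.mean(np.clip(I[1]-I[0],-60,60)))
    return np.array(v)
def fit(s,az,rng):
    S=np.array([score(s,th,az) for th in rng]);out=[]
    for k in range(len(az)):out.append((az[k],round(float(rng[S[:,k].argmax()]),2),round(S[:,k].max(),1)))
    return out,rng[S.sum(1).argmax()]
E
cat >ring2.py <<'E'
from ring import *
from plant import arm
az=[-120+22.5+45*k for k in range(8)]
for n in("top","side"):
    s0=pickle.load(open(n+".pkl","rb"));s=arm.snapshot(n)
    print(n,"start",fit(s0,az,np.arange(-8,8,.25)));print(n,"now",fit(s,az,np.arange(37,53,.25)))
E
python3 ring2.py
```

```text
top start ([(-97.5, 6.5, np.float64(5.8)), (-52.5, 0.75, np.float64(3.6)), (-7.5, 1.25, np.float64(8.8)), (37.5, 3.75, np.float64(14.7)), (82.5, 5.25, np.float64(4.0)), (127.5, 6.5, np.float64(9.4)), (172.5, 2.5, np.float64(10.5)), (217.5, 0.5, np.float64(4.7))], np.float64(3.25))
top now ([(-97.5, 37.0, np.float64(1.0)), (-52.5, 52.75, np.float64(10.9)), (-7.5, 45.25, np.float64(5.9)), (37.5, 46.75, np.float64(7.3)), (82.5, 49.25, np.float64(15.7)), (127.5, 51.75, np.float64(3.4)), (172.5, 52.5, np.float64(8.8)), (217.5, 52.75, np.float64(0.5))], np.float64(50.25))
side start ([(-97.5, -8.0, np.float64(-2.4)), (-52.5, -7.0, np.float64(-3.8)), (-7.5, -4.0, np.float64(11.5)), (37.5, -2.0, np.float64(10.4)), (82.5, -2.5, np.float64(0.3)), (127.5, -8.0, np.float64(0.4)), (172.5, 3.5, np.float64(23.0)), (217.5, 0.75, np.float64(1.3))], np.float64(-0.75))
side now ([(-97.5, 52.75, np.float64(2.7)), (-52.5, 37.0, np.float64(-2.3)), (-7.5, 38.0, np.float64(-2.8)), (37.5, 41.5, np.float64(10.8)), (82.5, 41.25, np.float64(8.9)), (127.5, 42.75, np.float64(0.0)), (172.5, 37.0, np.float64(2.7)), (217.5, 48.25, np.float64(21.6))], np.float64(45.5))
```

```bash
sed -i 's/-120+22.5+45/-120+45/; s/print(n,"start".*$/a=fit(s0,az,np.arange(-8,8,.25))[0];b=fit(s,az,np.arange(37,53,.25))[0]\n    for k in range(8): print(n,az[k]-45,"start",a[k-1][1:],"now",b[k][1:],"turn",b[k][1]-a[k-1][1])/' ring2.py; python3 ring2.py
```

```text
top -165 start (0.0, np.float64(46.1)) now (37.0, np.float64(3.3)) turn 37.0
top -120 start (3.0, np.float64(53.3)) now (38.25, np.float64(18.5)) turn 35.25
top -75 start (3.5, np.float64(50.2)) now (49.25, np.float64(51.8)) turn 45.75
top -30 start (2.5, np.float64(42.8)) now (48.25, np.float64(29.0)) turn 45.75
top 15 start (2.75, np.float64(17.2)) now (48.5, np.float64(16.7)) turn 45.75
top 60 start (-0.5, np.float64(22.0)) now (45.5, np.float64(23.8)) turn 46.0
top 105 start (-1.25, np.float64(29.0)) now (52.5, np.float64(20.2)) turn 53.75
top 150 start (-1.25, np.float64(39.2)) now (52.75, np.float64(12.8)) turn 54.0
side -165 start (5.5, np.float64(11.6)) now (50.75, np.float64(14.7)) turn 45.25
side -120 start (-5.25, np.float64(15.0)) now (47.5, np.float64(18.9)) turn 52.75
side -75 start (4.0, np.float64(13.6)) now (49.25, np.float64(12.7)) turn 45.25
side -30 start (-2.0, np.float64(16.7)) now (44.75, np.float64(15.5)) turn 46.75
side 15 start (-5.25, np.float64(10.9)) now (41.0, np.float64(10.1)) turn 46.25
side 60 start (-0.25, np.float64(12.8)) now (46.25, np.float64(13.5)) turn 46.5
side 105 start (3.0, np.float64(22.1)) now (48.5, np.float64(21.2)) turn 45.5
side 150 start (5.5, np.float64(24.7)) now (51.25, np.float64(30.4)) turn 45.75
```

All clean cups agree on a turn of about 45.8°: in the hole, within play. One more small push should now meet resistance.

Emit:
{"method": "send_rows", "body": {"targets": [[[0.15,0,0,0,0,0.01],[0.15,0,0,0,0,0.01],[0,0,0,0,0,0]]]}}

```text
time_s: 11.05
position: [0.5054, 0.0005, 0.0434]
ee_rot: [2.095, 2.339, -0.002]
contact_force: [0.1, -4.6, 0.1]
gripper_width: 0.0005
gripper_force: 2.3
```

```bash
python3 ring2.py | grep -v "turn 5\|turn 3"
```

```text
top -165 start (0.0, np.float64(46.1)) now (40.25, np.float64(3.8)) turn 40.25
top -75 start (3.5, np.float64(50.2)) now (50.25, np.float64(51.5)) turn 46.75
top -30 start (2.5, np.float64(42.8)) now (48.75, np.float64(30.2)) turn 46.25
top 15 start (2.75, np.float64(17.2)) now (49.25, np.float64(16.0)) turn 46.5
top 60 start (-0.5, np.float64(22.0)) now (45.75, np.float64(23.9)) turn 46.25
top 105 start (-1.25, np.float64(29.0)) now (44.5, np.float64(22.0)) turn 45.75
side -165 start (5.5, np.float64(11.6)) now (50.75, np.float64(15.3)) turn 45.25
side -30 start (-2.0, np.float64(16.7)) now (44.5, np.float64(15.7)) turn 46.5
side 15 start (-5.25, np.float64(10.9)) now (40.5, np.float64(8.8)) turn 45.75
side 60 start (-0.25, np.float64(12.8)) now (46.25, np.float64(14.2)) turn 46.5
side 105 start (3.0, np.float64(22.1)) now (48.75, np.float64(21.7)) turn 45.75
side 150 start (5.5, np.float64(24.7)) now (51.75, np.float64(29.6)) turn 46.25
```

4.6 N against the push: the table is locked. I'll back off to mid-slot and touch the pad lightly to confirm it's up.

Emit:
{"method": "send_rows", "body": {"targets": [[[-0.6,0,0,0,0,0],[-0.6,0,0,0,0,0],[-0.4,0,0,0,0,0],[0,0,0.4,0,0,0],[0,0,0.3,0,0,0],[0,0,0.1,0,0,0],[0,0,0,0,0,0]]]}}

```text
time_s: 11.73
position: [0.5075, -0.0142, 0.0353]
ee_rot: [2.095, 2.341, 0.0]
contact_force: [0.2, -2.1, 2.9]
gripper_width: 0.0
gripper_force: 1.3
```

2.9 N at 0.035: the pad is out. Raise clear.

Emit:
{"method": "send_rows", "body": {"targets": [[[0,0,-0.3,0,0,0],[0,0,-0.6,0,0,0],[0,0,-1.5,0,0,0],[0,0,-2.5,0,0,0],[0,0,-3,0,0,0],[0,0,-3,0,0,0],[0,0,-2,0,0,0],[0,0,0,0,0,0],[0,0,0,0,0,0],[0,0,0,0,0,0]]]}}

```text
time_s: 12.57
position: [0.5059, -0.0133, 0.1635]
ee_rot: [-2.093, -2.341, 0.001]
contact_force: [0.5, 0.2, -1.7]
gripper_width: 0.0003
gripper_force: 0.0
```

```bash
python3 ring2.py | grep -v "turn 5\|turn 3"
```

```text
top -165 start (0.0, np.float64(46.1)) now (44.25, np.float64(0.1)) turn 44.25
top -120 start (3.0, np.float64(53.3)) now (46.75, np.float64(4.4)) turn 43.75
top -30 start (2.5, np.float64(42.8)) now (48.75, np.float64(14.5)) turn 46.25
top 15 start (2.75, np.float64(17.2)) now (48.75, np.float64(17.5)) turn 46.0
top 60 start (-0.5, np.float64(22.0)) now (45.75, np.float64(23.2)) turn 46.25
top 105 start (-1.25, np.float64(29.0)) now (43.75, np.float64(21.8)) turn 45.0
top 150 start (-1.25, np.float64(39.2)) now (46.5, np.float64(13.0)) turn 47.75
side -165 start (5.5, np.float64(11.6)) now (52.75, np.float64(11.1)) turn 47.25
side -120 start (-5.25, np.float64(15.0)) now (40.75, np.float64(21.6)) turn 46.0
side -30 start (-2.0, np.float64(16.7)) now (45.0, np.float64(15.7)) turn 47.0
side 15 start (-5.25, np.float64(10.9)) now (40.25, np.float64(10.1)) turn 45.5
side 60 start (-0.25, np.float64(12.8)) now (45.75, np.float64(13.4)) turn 46.0
side 105 start (3.0, np.float64(22.1)) now (48.5, np.float64(23.0)) turn 45.5
side 150 start (5.5, np.float64(24.7)) now (51.75, np.float64(34.9)) turn 46.25
```

The robot is clear, and the table is locked and still at about 46°, within tolerance.

```bash
python3 -c "
from plant import arm
print(arm.hand_in())"
```

```text
the job is handed in; nothing more can be done
None
```

I turned the carousel one hole clockwise and handed the job in; no verdict came back. My last checks had the table locked at about 46° (within tolerance), the plunger up and the robot clear, but I didn't separately re-check the vials, rack, beaker or bottle.

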